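# Square up the feed tubs for the keepers' round

### The arm

A 7-joint arm with a two-finger parallel gripper is mounted at the origin on the work surface. World frame = base frame: x ahead of the robot, y to its left, z up, the work surface at z = 0. Lengths are in m, angles in rad, forces in N, time in s.
With the tool pointing down it reaches from about 0.425 to 0.925 m from the base axis. Payload 6.8 kg.
Tool frame: the origin (TCP) lies midway between the tips of the shut fingers; the grasp point (between the pads) lies 19 mm behind it (r.grip_depth is the distance from the TCP to the grasp point, in m); z points along the fingers, y is the line along which they close (so a half turn about z gives the same grasp; the last joint's range is limited). The gripper opens to 85 mm and grips with 20 to 120 N. Pads are 22 mm wide; open, the fingers measure 114 mm over their backs; the gripper's body (76 mm by 85 mm) begins 54 mm behind the grasp point. The pads swing forward as they close: fully open they stand 13 mm farther back than shut.
Start: joints at [1.168, 0.477, 0.022, 1.555, -0.011, 1.109, -0.083], TCP at [0.196, -0.646, 0.231] pointing down, gripper open.
Joint ranges: [-2.96, 2.96], [-0.34, 2.1], [-1.41, 1.46], [0.24, 2.44], [-1.37, 4.51], [0.17, 1.92], [-2.96, 2.96]. Speed limits (rad/s): [2.39, 2.39, 3.14, 3.14, 3.14, 3.14, 3.14].

### API

Orientations are given as a rotation vector (axis times angle).
In Python, from bench import telemetry, grab_frame, calibration, order, silhouettes, r gives the robot as it stands.
- The arm moves only by the tool apply_moves, never from a script. Its argument "moves" is a list of rows, each a list of 7 numbers: the turn, a rotation vector about the tool's x, y, z scaled (see below), then the shift along the tool's x, y, z scaled (see below), then the opening, from -1 (shut) to 1 (fully open). A call has exactly 8 rows; each row shifts and turns the commanded pose from where the row before left it, along the tool's axes as they then stand; what a row does not reach is not made up. The controller multiplies each number of a shift by 1000 mm and each number of a turn by 6 degrees. A row lasts 1/12 s, in which the tool goes at most 41.7 mm and 7.16 degrees, less where a joint would pass 70% of its speed; a pose out of reach is approached as far as the arm can. A call with a number of a shift or a turn outside -1 to 1 is refused whole. A call with a gripper value outside its range is refused whole. The fingers move at their own pace and stop on an object; "grip_force" is the grip in N (left out, the last holds). Time passes only in rows, so rows that do not move let the fingers close, or fill a call up. It gives the time, the measured TCP pose, the force, the opening and the grip force at its end, in the units of the state.
- telemetry.get_obs(): the state, without advancing time (a new reading comes with each control period).
- grab_frame(name): name is "scene" or "top"; returns the picture (384x512x3 uint8, blue, green, red); there is no depth.
- calibration(name): a dict with "fx", "fy", "cx", "cy" (pixels), "k1" (the pictures are not rectified: a ray, as slopes to the right and down, at radius r is drawn at 1 + k1 r^2 times it, then the intrinsics apply), "world_from_camera" (4x4, takes a point from camera to world coordinates). Camera axes: x right, y down, z forward; pixel columns grow to the right and rows downward; lengths in m; the calibration is good to about 2 mm. A picture is of the moment at which its call begins. calibration takes no time and is no camera call.
- order.hand_in(): hands the job in; it is judged then, once.
Trained networks look in the newest picture that a camera, given by its name, has taken for a name from the list of things; names that differ only in an ending like _2 or _b are one class to them, and where a whole thing is asked for, a point or a joint stands for the part that bears it (a point fixed in the world has none). Each returns a list of dicts, best first, with "p" (0 to 1); they miss things now and then, are a little off and sometimes report something else, mostly with a low value. They report only what shows in the picture. A call takes as long as a camera call. They do not tell look-alikes from the thing itself.
- silhouettes(thing, camera): "mask" (384x512 bool, what is visible of it) and "extent" ([centre column, centre row, width, height] in pixels, round what is visible of it).
The state is a dict: "clock": time; "joints": joint angles; "qvel": joint speeds; "tau": joint torques, N m; "tcp_pos": TCP position; "orientation": TCP orientation; "contact_force": force on the tool from outside, world axes, zero at the start; "moment": the same for the moment, N m; "grip_width": finger opening in m; "gripper_force": force on a finger pad.
Only numpy, scipy, OpenCV 4.12 (cv2) and the standard library are available. Lean on these libraries where they do the work, as an engineer would, in place of code of your own. Each camera call takes 0.05 s, during which the arm holds its last target. There are 200 camera calls.

### The job

A toy duck has been left where the feed tubs go: put it in the red toy basin. Nudge the three feed tubs along the counter, without lifting or tipping them, into a straight, even row: each flush and square against the metal stop rail and centred on the tag of its lid's colour. Leave the other things on the counter where they are.

Things in the scene. Friction and masses are not known exactly. Their poses are not given: they have to be found in the camera images.
- rail: Fixed straight aluminium stop rail on the counter, 24 mm thick (its x) by 580 mm long (its y) by 30 mm high; origin at the centre of its underside. Its front face, towards the robot, is the plane x = -12 mm in its frame.
- tag_red: Red plastic tag, 18 x 50 x 6 mm, fixed on top of the rail; it marks the middle of the red-lidded tub's place. Origin at the centre of its underside (30 mm above the counter), axes parallel to the rail's. The three tags are 175 mm apart, their order varies.
- tag_yellow: Yellow plastic tag, 18 x 50 x 6 mm, fixed on top of the rail; it marks the middle of the yellow-lidded tub's place. Origin at the centre of its underside (30 mm above the counter), axes parallel to the rail's. The three tags are 175 mm apart, their order varies.
- tag_green: Green plastic tag, 18 x 50 x 6 mm, fixed on top of the rail; it marks the middle of the green-lidded tub's place. Origin at the centre of its underside (30 mm above the counter), axes parallel to the rail's. The three tags are 175 mm apart, their order varies.
- tub_red: Closed feed tub, white box with red lid fixed on, 100 mm (its x, towards the rail) by 96 mm (its y, along the rail) by 60 mm high, upright sides, about 0.45 kg, loose on the counter. Origin at the centre of its underside, z up.
- tub_yellow: Closed feed tub, white box with yellow lid fixed on, 100 mm (its x, towards the rail) by 96 mm (its y, along the rail) by 60 mm high, upright sides, about 0.45 kg, loose on the counter. Origin at the centre of its underside, z up.
- tub_green: Closed feed tub, white box with green lid fixed on, 100 mm (its x, towards the rail) by 96 mm (its y, along the rail) by 60 mm high, upright sides, about 0.45 kg, loose on the counter. Origin at the centre of its underside, z up.
- duck: Light blue rubber duck with an orange beak, about 78 mm long (its x, beak towards -x) by 48 mm wide (its y) by 78 mm high, 80 g; it stands against the rail at the green tub's place. Origin under its middle; the body is widest 25 mm above it, the head sits 14 mm towards the beak, top 78 mm up.
- basin: Fixed red round toy basin, open on top, 170 mm across at the rim, 136 mm at the foot, 80 mm high, wall 4 mm, floor 5 mm; two low loop handles on its rim at its +x and -x sides reach 98 mm out and 92 mm up. Origin at the centre of its underside. At the left or right end of the row.
- bowl: Bystander: steel bowl, 120 mm across, 50 mm high. Origin at the middle of its underside or length.
- jar: Bystander: screw-top jar, 66 mm across, 100 mm high, behind the rail. Origin at the middle of its underside or length.
- mug: Bystander: blue mug, 80 mm across, 90 mm high, behind the rail. Origin at the middle of its underside or length.
- spoon: Bystander: spoon lying on the counter on the robot's side. Origin at the middle of its underside or length.
- scrub: Bystander: brush lying on the counter on the robot's side. Origin at the middle of its underside or length.
- dish: Bystander: small white bowl, 100 mm across, 35 mm high, on the robot's side. Origin at the middle of its underside or length.
Mind the look-alikes: they are no part of the job. There is more than one size of the tub_yellow; the job needs the largest. Leave any purple look-alike of the tub_red alone.

How it is judged:
By the outcome, as a careful person would: the job done as asked, in the order asked, and still so for the second after the job is handed in, with the robot touching nothing.
It also fails if it takes over 72 s, if anything falls off the work surface, if the arm or the gripper's body presses on something with over 40 N, if the wrist force passes 120 N, or if a joint passes its speed limit or range.

## Working session

There is one attempt and no reset: what is moved stays moved. The work goes in short steps, Python scripts to look and compute and a tool call to move; the robot and the scene stay as the last step left them, time stands still between calls to the robot, and variables do not carry over. Pictures are saved under pics/ and viewed, at most 10 in all, crops included, and the job is handed in when it is done.

Besides the shell and the picture viewer there is one more tool, called after "Call:" as name([rows], argument=value, ...), one row to a line, values as JSON. apply_moves: Moves the arm, as the interface text tells. Its arguments: {"type":"object","properties":{"moves":{"type":"array"},"grip_force":{"type":"number"}},"required":["moves"]}

```bash
ls; mkdir -p pics; cat > h.py <<'E'
import numpy as np, cv2
from bench import telemetry, grab_frame, calibration, order, silhouettes, r
def ray(cam,uv):
    c=calibration(cam); K=np.array([[c['fx'],0,c['cx']],[0,c['fy'],c['cy']],[0,0,1.]])
    T=np.array(c['world_from_camera'])
    p=cv2.undistortPoints(np.array(uv,float).reshape(-1,1,2),K,np.array([c['k1'],0,0,0.])).reshape(-1,2)
    d=np.c_[p,np.ones(len(p))]@T[:3,:3].T
    return T[:3,3],d
def at_z(cam,uv,z):
    o,d=ray(cam,uv); return o+d*((z-o[2])/d[:,2])[:,None]
E
python3 - <<'E'
from h import *
for c in('scene','top'):
    f=grab_frame(c); cv2.imwrite(f'pics/{c}0.png',cv2.resize(f,(800,600),interpolation=cv2.INTER_CUBIC)); cv2.imwrite(f'{c}_raw.png',f)
    k=calibration(c); print(c,k['fx'],k['k1'],np.round(k['world_from_camera'],3).tolist())
for n in['tag_red','tag_yellow','tag_green','tub_red','tub_yellow','tub_green','duck','basin']:
    for c in ('top','scene'):
        print(n,c,[(round(s['p'],2),np.round(s['extent']).tolist()) for s in silhouettes(n,c)])
print(telemetry.get_obs())
E
```

```text
pics
scene 470.9093981955896 -0.1859832480713643 [[0.777, 0.543, -0.317, 0.964], [0.629, -0.671, 0.393, -0.506], [0.001, -0.505, -0.863, 1.368], [0.0, 0.0, 0.0, 1.0]]
top 493.7381461413996 0.06808887663384386 [[-0.017, -0.983, 0.183, 0.14], [-1.0, 0.02, 0.015, 0.103], [-0.019, -0.183, -0.983, 1.938], [0.0, 0.0, 0.0, 1.0]]
tag_red top [(0.6, [244.0, 130.0, 11.0, 5.0])]
tag_red scene [(0.58, [323.0, 223.0, 13.0, 12.0])]
tag_yellow top [(0.52, [328.0, 131.0, 9.0, 2.0])]
tag_yellow scene [(0.48, [248.0, 302.0, 17.0, 15.0])]
tag_green top [(0.4, [287.0, 130.0, 8.0, 7.0]), (0.22, [290.0, 142.0, 11.0, 23.0])]
tag_green scene [(0.65, [310.0, 134.0, 57.0, 47.0])]
tub_red top [(0.7, [239.0, 170.0, 25.0, 30.0]), (0.64, [114.0, 182.0, 37.0, 34.0]), (0.56, [172.0, 239.0, 39.0, 34.0])]
tub_red scene [(0.92, [351.0, 97.0, 32.0, 30.0]), (0.71, [267.0, 106.0, 37.0, 31.0]), (0.66, [285.0, 190.0, 41.0, 42.0])]
tub_yellow top [(0.85, [370.0, 269.0, 29.0, 26.0]), (0.81, [403.0, 233.0, 26.0, 25.0]), (0.61, [325.0, 174.0, 28.0, 27.0]), (0.57, [350.0, 226.0, 22.0, 26.0]), (0.37, [222.0, 234.0, 34.0, 49.0])]
[... 589 characters left out ...]
ray([ 1.16789944,  0.47700231,  0.02239262,  1.55538344, -0.01152684,
        1.10927862, -0.08309339]), 'qvel': array([ 1.79237749e-03,  1.33819401e-03,  1.47544874e-03,  6.00472666e-04,
        9.91593452e-04, -8.18992726e-05,  1.08232891e-03]), 'tau': array([ 6.61354043e-04, -5.96299553e+01,  1.60673372e+00, -2.81539232e+01,
        1.24988583e-02,  1.63817924e-03,  1.24045704e-05]), 'tcp_pos': array([ 0.19614699, -0.64590526,  0.23131321]), 'orientation': array([3.10748589e+00, 4.61353501e-01, 8.29940023e-05]), 'contact_force': array([-0.84817911,  0.6690125 , -0.60296731]), 'moment': array([ 0.00754773, -0.00264204,  0.03132642]), 'gripper_force': 0.0, 'grip_width': 0.08532282903672844}
```

```bash
python3 - <<'E'
from h import *
f=cv2.imread('top_raw.png'); cv2.imwrite('pics/topc.png',cv2.resize(f[105:295,90:430],(800,447),interpolation=cv2.INTER_CUBIC))
f=cv2.imread('scene_raw.png'); cv2.imwrite('pics/scenec.png',cv2.resize(f[70:350,60:400],(728,600),interpolation=cv2.INTER_CUBIC))
E
```

```text
(no output)
```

View pics/topc.png

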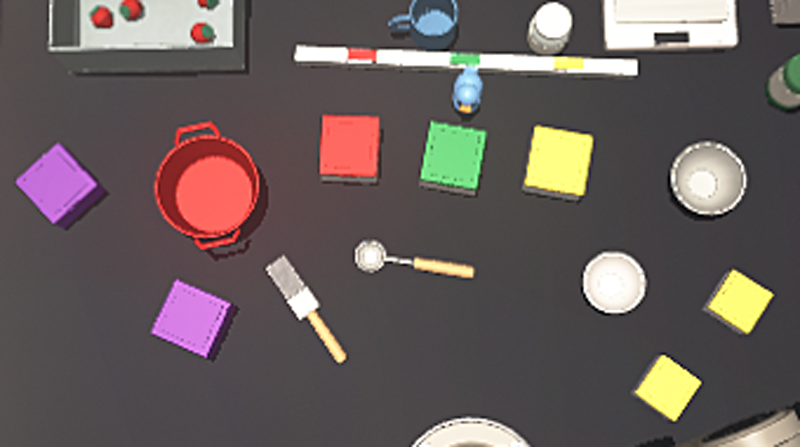

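View pics/scenec.png

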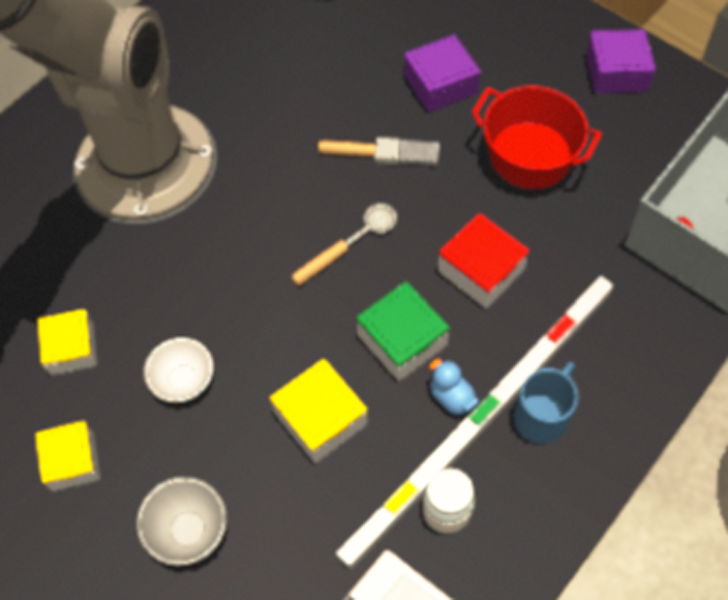

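The top crop shows red, green and yellow tubs at crop px (350,147), (453,156) and (559,161), with the duck at (467,90) under the green tag and the basin at (207,190).
Yellow candidates are (559,161), (738,302) and (668,386). The first is clearly the largest (about 64 px against 50 px), so it is tub_yellow. The purple boxes at (60,185) and (193,318) are look-alikes and I will leave them alone. Both crops confirm this.

```bash
cat >> h.py <<'E'
HUE={'red':[(0,6),(174,180)],'yellow':[(22,34)],'green':[(50,80)]}
def blobs(cam,col,f,up=4,vmin=90):
    g=cv2.resize(f,None,fx=up,fy=up,interpolation=cv2.INTER_CUBIC); h=cv2.cvtColor(g,cv2.COLOR_BGR2HSV)
    m=sum(cv2.inRange(h,(a,130,vmin),(b,255,255)) for a,b in HUE[col])
    cs,_=cv2.findContours(m,cv2.RETR_EXTERNAL,cv2.CHAIN_APPROX_NONE)
    return [(c.reshape(-1,2)+.5)/up-.5 for c in cs if cv2.contourArea(c)>up*up*12]
def rects(cam,col,f,z):
    out=[]
    for c in blobs(cam,col,f):
        P=at_z(cam,c,z)[:,:2].astype(np.float32)*1000
        (x,y),(w,h),a=cv2.minAreaRect(P)
        if w<h: w,h,a=h,w,a+90
        out.append((round(x,1),round(y,1),round(w,1),round(h,1),round((a+90)%180-90,1)))
    return out
def look(tag=None):
    for cam in('top','scene'):
        f=grab_frame(cam)
        for col in HUE:
            print(cam,col,'lid',[q for q in rects(cam,col,f,.06) if 70<q[2]<130 and 60<q[3]<115],
              'tag',[q for q in rects(cam,col,f,.036) if 30<q[2]<75 and q[3]<35])
        if tag: cv2.imwrite(f'pics/{tag}_{cam}.png',f)
E
python3 - <<'E'
from h import *
look()
for cam in('top','scene'):
    f=grab_frame(cam)
    for n,z in(('duck',.025),('basin',.08),('rail',.03)):
        for s in silhouettes(n,cam)[:1]:
            ys,xs=np.nonzero(s['mask']); P=at_z(cam,np.c_[xs,ys],z)[:,:2]*1000
            print(n,cam,round(s['p'],2),cv2.minAreaRect(P.astype(np.float32)),P.mean(0))
    h=cv2.cvtColor(f,cv2.COLOR_BGR2HSV)
    m=cv2.inRange(h,(95,90,100),(115,255,255))
    n,_,st,ce=cv2.connectedComponentsWithStats(m)
    print('blue',[(s.tolist(),np.round(at_z(cam,[c],.03)[0]*1000).tolist()) for s,c in zip(st[1:],ce[1:]) if s[4]>30])
E
```

```text
top red lid [(565.2, 187.7, 104.8, 98.8, -3.3)] tag [(729.2, 165.2, 46.7, 20.9, 84.6), (772.3, 443.4, 35.9, 27.4, 14.9), (801.6, 607.4, 35.6, 33.1, 46.4), (821.7, 556.4, 37.0, 27.1, 27.1), (839.5, 435.4, 35.1, 28.0, -33.9)]
top yellow lid [(163.5, -311.9, 79.4, 75.5, -37.3), (298.1, -434.4, 79.5, 75.9, -35.5), (532.9, -157.2, 105.6, 99.1, -12.0)] tag [(706.7, -184.1, 46.1, 19.3, -87.0)]
top green lid [] tag [(23.8, -771.9, 68.0, 12.0, 56.9), (717.9, -10.0, 43.8, 13.5, 88.6)]
scene red lid [(567.7, 186.8, 107.0, 103.1, -3.6)] tag [(727.4, 163.9, 47.7, 20.7, 85.0), (826.5, 550.4, 44.7, 31.1, -87.1), (812.7, 600.3, 43.4, 30.2, -86.4)]
scene yellow lid [(309.3, -440.4, 83.4, 79.3, -34.8), (536.4, -158.1, 108.4, 101.3, -11.9), (174.8, -319.7, 85.2, 78.8, -37.6)] tag [(704.9, -184.8, 48.2, 19.7, 86.1)]
scene green lid [(548.5, 14.7, 103.2, 97.2, -11.7)] tag [(717.3, -10.8, 43.7, 14.3, 89.1)]
duck top 0.64 ((667.3430786132812, -13.601194381713867), (43.89849090576172, 70.25737762451172), 88.42912292480469) [664.7897213  -12.51930157]
basin top 0.93 ((494.81048583984375, 421.93408203125), (1
[... 266 characters left out ...]
6.0, 43.0, 30.0]), ([435, 126, 10, 8, 61], [705.0, -609.0, 30.0]), ([283, 135, 12, 17, 80], [662.0, -12.0, 30.0])]
duck scene 0.75 ((653.849365234375, -8.793502807617188), (54.51652526855469, 89.43953704833984), 67.45581817626953) [656.0455381  -8.0569356]
basin scene 0.92 ((504.5616149902344, 403.8836669921875), (170.72869873046875, 200.14324951171875), 4.487643718719482) [508.0695963  403.86242977]
rail scene 0.56 ((719.886962890625, -11.609222412109375), (585.6262817382812, 31.619857788085938), 86.37430572509766) [719.20293186 -37.87216204]
blue [([262, 239, 21, 24, 269], [662.0, -13.0, 30.0]), ([303, 239, 26, 29, 308], [780.0, 60.0, 30.0]), ([132, 375, 13, 9, 93], [616.0, -552.0, 30.0])]
```

The rail's yaw is -3.7° and its centre is at (717,-10) mm, with the tag order red, green, yellow from +y. Sizes and spacing check out. Now for the duck.

Call:
apply_moves([
  [0,0,0.86,0,0,0,1],
  [0,0,0.86,0,0,0,1],
  [0,0,0.86,0,0,0,1],
  [0,0,0.85,0,0,0,1],
  [0,0,0,0.0215,-0.033,0,1],
  [0,0,0,0.0215,-0.033,0,1],
  [0,0,0,0.0215,-0.033,0,1],
  [0,0,0,0.0215,-0.033,0,1],
])

```text
clock: 2.07
tcp_pos: [0.2912, -0.5183, 0.2314]
orientation: [3.14, -0.102, 0.0]
contact_force: [1.1, 0.6, -0.5]
grip_width: 0.085
gripper_force: 0.0
```

Call:
apply_moves([
  [0,0,0,0.0215,-0.033,0,1],
  [0,0,0,0.0215,-0.033,0,1],
  [0,0,0,0.0215,-0.033,0,1],
  [0,0,0,0.0215,-0.033,0,1],
  [0,0,0,0.0215,-0.033,0,1],
  [0,0,0,0.0215,-0.033,0,1],
  [0,0,0,0.0215,-0.033,0,1],
  [0,0,0,0.0215,-0.033,0,1],
])

```text
clock: 2.73
tcp_pos: [0.48, -0.2657, 0.2317]
orientation: [3.14, -0.101, 0.001]
contact_force: [0.8, 0.7, -0.0]
grip_width: 0.0855
gripper_force: 0.0
```

```bash
cat >> h.py <<'E'
from scipy.spatial.transform import Rotation as Ro
C=np.array([717,-10.]); A=-3.66; ey=np.array([.0638,.998]); ex=np.array([.998,-.0638])
def uv(p): d=np.array(p[:2])-C; return np.round([d@ex,d@ey],1).tolist()
def st():
    o=telemetry.get_obs(); R=Ro.from_rotvec(o['orientation']).as_matrix()
    print('t',round(o['clock'],2),'uv',uv(o['tcp_pos']*1000),'z',round(o['tcp_pos'][2]*1000,1),'yawrel',round(np.degrees(np.arctan2(R[1,0],R[0,0]))-A,2),
     'tilt',round(np.degrees(np.arccos(-R[2,2])),2),'F',np.round(o['contact_force'],1),'grip',np.round(o['grip_width']*1000,1),o['gripper_force'],'q',np.round(o['joints'],2))
E
python3 -c "from h import *; st()"
```

```text
t 2.73 uv [-220.2, -270.3] z 231.7 yawrel -0.04 tilt 0.04 F [ 0.8  0.7 -0. ] grip 85.5 0.0 q [ 0.48  0.27 -0.1   1.85  0.03  1.01 -1.27]
```

Call:
apply_moves([
  [0,0,0,0.0213,-0.033,0,1],
  [0,0,0,0.0213,-0.033,0,1],
  [0,0,0,0.0213,-0.033,0,1],
  [0,0,0,0.0213,-0.033,0,1],
  [0,0,0,0.0213,-0.033,0,1],
  [0,0,0,0.0213,-0.033,0,1],
  [0,0,0,0.02,-0.028,0,1],
  [0,0,0,0.006,-0.008,0,1],
])

```text
clock: 3.4
tcp_pos: [0.6503, -0.0364, 0.2313]
orientation: [-3.136, 0.089, -0.003]
contact_force: [0.4, 1.2, 0.4]
grip_width: 0.0854
gripper_force: 0.0
```

Call:
apply_moves([
  [0,0,0,0,0,0.03,1],
  [0,0,0,0,0,0.03,1],
  [0,0,0,0,0,0.03,1],
  [0,0,0,0,0,0.03,1],
  [0,0,0,0,0,0.01,1],
  [0,0,0,0,0,0,1],
  [0,0,0,0,0,0,1],
  [0,0,0,0,0,0,1],
])

```text
clock: 4.07
tcp_pos: [0.6491, -0.0438, 0.1035]
orientation: [-3.14, 0.102, -0.005]
contact_force: [-0.0, 0.4, 0.6]
grip_width: 0.0853
gripper_force: 0.0
```

```bash
python3 - <<'E'
from h import *
st()
f=grab_frame('scene'); cv2.imwrite('pics/s2.png',cv2.resize(f[180:330,190:370],(720,600),interpolation=cv2.INTER_CUBIC))
E
```

```text
t 4.07 uv [-65.6, -38.1] z 103.5 yawrel -0.05 tilt 0.19 F [-0.   0.4  0.6] grip 85.3 0.0 q [ 0.1   0.58 -0.18  1.71  0.13  0.86 -1.77]
```

View pics/s2.png

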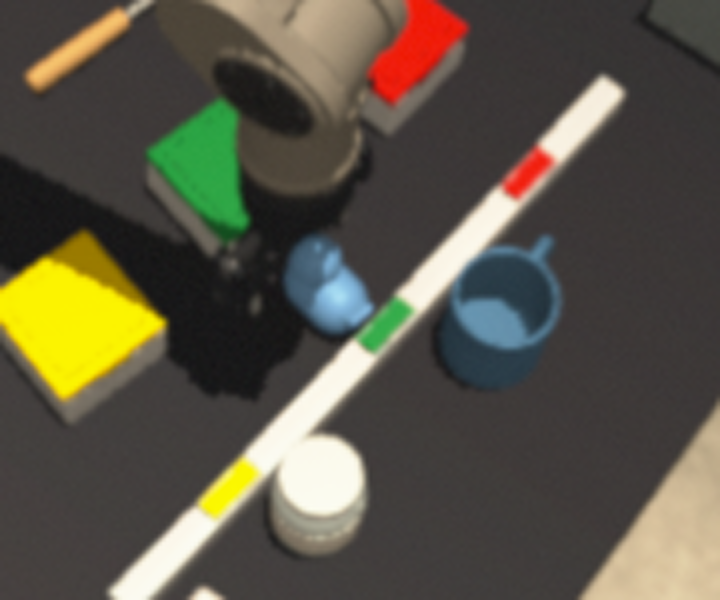

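The duck stands clear in the middle of the crop at (330,285). The open gripper is still short of it, by 15 mm towards the rail and 32 mm along it. I'll correct that and check before descending.

Call:
apply_moves([
  [0,0,0,0.007,-0.016,0,1],
  [0,0,0,0.007,-0.016,0,1],
  [0,0,0,0,0,0,1],
  [0,0,0,0,0,0.015,1],
  [0,0,0,0,0,0,1],
  [0,0,0,0,0,0,1],
  [0,0,0,0,0,0,1],
  [0,0,0,0,0,0,1],
])

```text
clock: 4.78
tcp_pos: [0.6641, -0.0125, 0.087]
orientation: [-3.14, 0.101, -0.001]
contact_force: [-0.2, 0.5, -0.6]
grip_width: 0.0858
gripper_force: 0.0
```

```bash
python3 -c "from h import *; st()"
```

```text
t 4.78 uv [-52.6, -5.9] z 87.0 yawrel -0.03 tilt 0.05 F [-0.2  0.5 -0.6] grip 85.8 0.0 q [ 0.05  0.62 -0.17  1.69  0.13  0.85 -1.82]
```

Call:
apply_moves([
  [0,0,0,0.002,0,0.02,1],
  [0,0,0,0,0,0.02,1],
  [0,0,0,0,0,0.02,1],
  [0,0,0,0,0,0.016,1],
  [0,0,0,0,0,0,1],
  [0,0,0,0,0,0,-1],
  [0,0,0,0,0,0,-1],
  [0,0,0,0,0,0,-1],
], grip_force=25)

```text
clock: 5.45
tcp_pos: [0.6669, -0.0128, 0.012]
orientation: [-3.14, 0.101, -0.004]
contact_force: [-1.4, 0.7, 0.4]
grip_width: 0.0514
gripper_force: 0.0
```

Call:
apply_moves([
  [0,0,0,0,0,0,-1],
  [0,0,0,0,0,0,-1],
  [0,0,0,0,0,0,-1],
  [0,0,0,0,0,-0.01,-1],
  [0,0,0,0,0,-0.02,-1],
  [0,0,0,0,0,-0.03,-1],
  [0,0,0,0,0,-0.03,-1],
  [0,0,0,0,0,-0.03,-1],
])

```text
clock: 6.12
tcp_pos: [0.6653, -0.0128, 0.1322]
orientation: [-3.14, 0.101, 0.0]
contact_force: [0.3, 0.3, -0.4]
grip_width: 0.0483
gripper_force: 25.6
```

```bash
python3 -c "from h import *; st(); print(uv([500,412]))"
```

```text
t 6.12 uv [-51.4, -6.1] z 132.2 yawrel -0.02 tilt 0.01 F [ 0.3  0.3 -0.4] grip 48.3 25.61513364315033 q [ 0.05  0.57 -0.18  1.65  0.12  0.93 -1.81]
[-243.5, 407.3]
```

Call:
apply_moves([
  [0,0,0,-0.012,-0.026,-0.01,-1],
  [0,0,0,-0.012,-0.026,0,-1],
  [0,0,0,-0.012,-0.026,0,-1],
  [0,0,0,-0.012,-0.026,0,-1],
  [0,0,0,-0.012,-0.026,0,-1],
  [0,0,0,-0.012,-0.026,0,-1],
  [0,0,0,-0.012,-0.026,0,-1],
  [0,0,0,-0.012,-0.026,0,-1],
])

```text
clock: 6.78
tcp_pos: [0.5826, 0.2021, 0.1412]
orientation: [-3.14, 0.101, -0.001]
contact_force: [0.6, 0.3, -0.5]
grip_width: 0.0485
gripper_force: 25.6
```

Call:
apply_moves([
  [0,0,0,-0.012,-0.026,0,-1],
  [0,0,0,-0.012,-0.026,0,-1],
  [0,0,0,-0.012,-0.026,0,-1],
  [0,0,0,-0.012,-0.026,0,-1],
  [0,0,0,-0.012,-0.026,0,-1],
  [0,0,0,-0.012,-0.026,0,-1],
  [0,0,0,-0.012,-0.026,0,-1],
  [0,0,0,-0.012,-0.026,0,-1],
])

```text
clock: 7.45
tcp_pos: [0.5002, 0.4158, 0.1412]
orientation: [-3.14, 0.101, -0.001]
contact_force: [-0.2, -0.3, -0.2]
grip_width: 0.048
gripper_force: 25.6
```

```bash
python3 - <<'E'
from h import *
st()
f=cv2.imread('top_raw.png'); g=cv2.resize(f[150:220,140:215],None,fx=4,fy=4,interpolation=cv2.INTER_CUBIC)
h=cv2.cvtColor(g,cv2.COLOR_BGR2HSV); m=cv2.inRange(h,(0,150,60),(8,255,255))|cv2.inRange(h,(172,150,60),(180,255,255))
m=cv2.morphologyEx(m,cv2.MORPH_OPEN,cv2.getStructuringElement(cv2.MORPH_ELLIPSE,(41,41)))
c=max(cv2.findContours(m,0,1)[0],key=cv2.contourArea).reshape(-1,2)
c=(c+.5)/4-.5+[140,150]; P=at_z('top',c,.08)[:,:2]*1000
print(cv2.fitEllipse(P.astype(np.float32)),cv2.minEnclosingCircle(P.astype(np.float32)))
print(uv([497,419]))
E
```

```text
t 7.45 uv [-243.5, 411.1] z 141.2 yawrel -0.03 tilt 0.04 F [-0.2 -0.3 -0.2] grip 48.0 25.604683756828308 q [-0.6   0.54 -0.26  1.68  0.16  0.94 -2.56]
((502.007568359375, 419.2768249511719), (145.45481872558594, 172.86309814453125), 115.05431365966797) ((497.9623107910156, 418.72381591796875), 85.91109466552734)
[-246.9, 414.1]
```

Call:
apply_moves([
  [0,0,0,-0.002,-0.002,0.025,-1],
  [0,0,0,0,0,0.03,-1],
  [0,0,0,0,0,0.03,-1],
  [0,0,0,0,0,0.02,-1],
  [0,0,0,0,0,0.011,-1],
  [0,0,0,0,0,0,-1],
  [0,0,0,0,0,0,0.65],
  [0,0,0,0,0,0,0.65],
])

```text
clock: 8.12
tcp_pos: [0.5, 0.4178, 0.0263]
orientation: [-3.138, 0.101, -0.003]
contact_force: [-0.2, 1.2, 1.0]
grip_width: 0.0698
gripper_force: 0.0
```

Call:
apply_moves([
  [0,0,0,0,0,0,0.65],
  [0,0,0,0,0,0,0.65],
  [0,0,0,0,0,-0.03,0.65],
  [0,0,0,0,0,-0.04,0.65],
  [0,0,0,0,0,-0.04,0.65],
  [0,0,0,0,0,-0.03,0.65],
  [0,0,0,0,0,0,0.65],
  [0,0,0,0,0,0,1],
])

```text
clock: 8.78
tcp_pos: [0.5003, 0.418, 0.1678]
orientation: [-3.136, 0.101, -0.007]
contact_force: [-0.4, 0.0, -0.3]
grip_width: 0.0801
gripper_force: 0.0
```

```bash
python3 - <<'E'
from h import *
st()
f=grab_frame('scene'); cv2.imwrite('pics/s3.png',cv2.resize(f[80:270,180:380],(632,600),interpolation=cv2.INTER_CUBIC))
E
```

```text
t 8.78 uv [-243.6, 413.3] z 167.8 yawrel -0.05 tilt 0.35 F [-0.4  0.  -0.3] grip 80.1 0.0 q [-0.6   0.51 -0.26  1.66  0.15  0.98 -2.55]
```

View pics/s3.png

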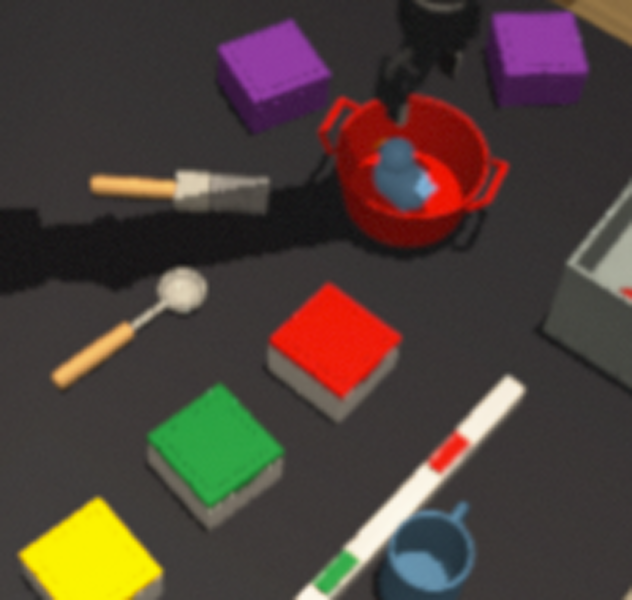

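The duck sits upright in the basin at crop (400,175), and the tubs and other things haven't moved. Next I'll turn the tool 90° to push the tubs sideways.

Call:
apply_moves([
  [0,0,-1,0,0,0,0.41],
  [0,0,-1,0,0,0,0.41],
  [0,0,-1,0,0,0,0.41],
  [0,0,-1,0,0,0,0.41],
  [0,0,-1,0,0,0,0.41],
  [0,0,-1,0,0,0,0.41],
  [0,0,-1,0,0,0,0.41],
  [0,0,-1,0,0,0,0.41],
])

```text
clock: 9.5
tcp_pos: [0.4981, 0.416, 0.1624]
orientation: [2.905, 1.192, -0.005]
contact_force: [-0.4, -0.4, -0.5]
grip_width: 0.0603
gripper_force: 0.0
```

Call:
apply_moves([
  [0,0,-1,0,0,0,0.41],
  [0,0,-1,0,0,0,0.41],
  [0,0,-1,0,0,0,0.41],
  [0,0,-1,0,0,0,0.41],
  [0,0,-1,0,0,0,0.41],
  [0,0,-1,0,0,0,0.41],
  [0,0,-1,0,0,0,0.41],
  [0,0,0,-0.02,0.01,0,0.41],
])

```text
clock: 10.17
tcp_pos: [0.5038, 0.4, 0.1629]
orientation: [-2.275, -2.159, 0.002]
contact_force: [-0.9, 1.4, 1.3]
grip_width: 0.0603
gripper_force: 0.0
```

Call:
apply_moves([
  [0,0,0,-0.025,0.014,0,0.41],
  [0,0,0,-0.025,0.014,0,0.41],
  [0,0,0,-0.025,0.014,0,0.41],
  [0,0,0,-0.025,0.014,0,0.41],
  [0,0,0,-0.025,0.014,0,0.41],
  [0,0,0,0,0,0.03,0.41],
  [0,0,0,0,0,0.03,0.41],
  [0,0,0,0,0,0,0.41],
])

```text
clock: 10.83
tcp_pos: [0.5657, 0.2632, 0.0975]
orientation: [-2.291, -2.145, 0.018]
contact_force: [-1.7, -0.4, -1.7]
grip_width: 0.06
gripper_force: 0.0
```

```bash
python3 -c "from h import *; st()"
```

```text
t 10.83 uv [-168.4, 263.0] z 97.5 yawrel 89.91 tilt 0.67 F [-1.7 -0.4 -1.7] grip 60.0 0.0 q [-0.12  0.61 -0.57  1.75  0.4   0.91 -0.93]
```

Call:
apply_moves([
  [0,0,0,0,0.004,0.025,0.41],
  [0,0,0,0,0,0.025,0.41],
  [0,0,0,0,0,0.025,0.41],
  [0,0,0,0,0,0.01,0.41],
  [0,0,0,0,0,0,0.41],
  [0,0,0,-0.006,0,0,0.41],
  [0,0,0,-0.006,0,0,0.41],
  [0,0,0,-0.004,0,0,0.41],
])

```text
clock: 11.5
tcp_pos: [0.5735, 0.2501, 0.021]
orientation: [2.292, 2.147, 0.003]
contact_force: [0.4, -0.0, 0.9]
grip_width: 0.0602
gripper_force: 0.0
```

```bash
python3 -c "from h import *; st()"
```

```text
t 11.5 uv [-159.8, 250.4] z 21.0 yawrel 89.93 tilt 0.13 F [ 0.4 -0.   0.9] grip 60.2 0.0 q [-0.14  0.71 -0.52  1.79  0.48  0.77 -0.97]
```

Call:
apply_moves([
  [0,0,0,0,0,0.006,0.41],
  [0,0,0,-0.003,0,0,0.41],
  [0,0,0,-0.003,0,0,0.41],
  [0,0,0,-0.003,0,0,0.41],
  [0,0,0,-0.003,0,0,0.41],
  [0,0,0,-0.002,0,0,0.41],
  [0,0,0,-0.002,0,0,0.41],
  [0,0,0,0,0,0,0.41],
])

```text
clock: 12.17
tcp_pos: [0.5715, 0.2344, 0.0135]
orientation: [2.292, 2.148, 0.0]
contact_force: [0.3, 0.7, 0.7]
grip_width: 0.0602
gripper_force: 0.0
```

```bash
python3 -c "
from h import *
st(); look()" | grep -v tag_
```

```text
t 12.17 uv [-160.8, 234.7] z 13.5 yawrel 89.95 tilt 0.01 F [0.3 0.7 0.7] grip 60.2 0.0 q [-0.12  0.71 -0.51  1.81  0.49  0.75 -0.96]
top red lid [] tag [(729.2, 165.2, 46.7, 20.9, 84.6), (772.3, 443.3, 35.9, 27.1, 14.9), (801.6, 607.4, 35.6, 33.1, 46.4), (821.6, 556.6, 37.0, 26.7, 27.1), (839.5, 435.4, 35.1, 28.0, -33.9)]
top yellow lid [(163.3, -311.6, 78.8, 75.5, -36.9), (298.1, -434.4, 79.5, 75.9, -35.5), (532.9, -157.6, 104.8, 99.0, -11.6)] tag [(706.7, -184.5, 45.3, 19.3, -87.0)]
top green lid [] tag [(717.9, -10.0, 43.8, 13.5, 88.6)]
scene red lid [(568.4, 172.5, 104.4, 102.2, -2.3)] tag [(728.4, 163.9, 48.9, 21.2, 87.5), (826.5, 550.4, 44.7, 31.1, -87.1), (812.8, 600.2, 43.3, 30.5, -87.8)]
scene yellow lid [(308.7, -440.7, 83.9, 79.0, -36.2), (536.3, -158.1, 108.5, 101.5, -11.8), (174.8, -319.7, 85.2, 78.8, -37.6)] tag [(704.8, -184.8, 48.5, 20.0, 85.2)]
scene green lid [(548.1, 15.1, 104.1, 97.8, -11.8)] tag [(717.1, -10.8, 43.8, 14.4, 88.3)]
```

Call:
apply_moves([
  [0,0,0,0.01,0,0,0.41],
  [0,0,0,0.005,0,-0.02,0.41],
  [0,0,0,0,0,-0.04,0.41],
  [0,0,0,0,0,-0.04,0.41],
  [0,0,0,-0.037,-0.002,0,0.41],
  [0,0,0,-0.038,-0.002,0,0.41],
  [0,0,0,-0.038,-0.002,0,0.41],
  [0,0,0,-0.035,-0.002,0,0.41],
])

```text
clock: 12.93
tcp_pos: [0.5545, 0.1009, 0.1135]
orientation: [2.291, 2.148, -0.001]
contact_force: [-0.3, -1.2, -0.1]
grip_width: 0.06
gripper_force: 0.0
```

```bash
python3 -c "
from h import *
st(); look()" | grep -v tag_
```

```text
t 12.93 uv [-169.2, 100.3] z 113.5 yawrel 89.98 tilt 0.05 F [-0.3 -1.2 -0.1] grip 60.0 0.0 q [ 0.17  0.5  -0.59  1.9   0.37  0.85 -0.68]
top red lid [(564.9, 175.1, 104.3, 98.3, -2.3)] tag [(729.2, 165.2, 46.7, 20.9, 84.6), (772.3, 443.4, 35.9, 27.4, 14.9), (801.6, 607.4, 35.6, 33.1, 46.4), (821.6, 556.6, 37.0, 26.7, 27.1), (839.4, 435.4, 35.2, 27.3, -32.6)]
top yellow lid [(163.3, -311.6, 78.8, 75.5, -36.9), (298.1, -434.4, 79.5, 75.9, -35.5), (533.3, -157.7, 104.1, 99.0, -11.6)] tag [(703.8, -184.6, 45.3, 13.5, -87.2)]
top green lid [] tag [(-60.8, -731.6, 39.7, 9.2, 81.5), (-26.0, -715.4, 31.4, 28.9, -47.2), (-9.0, -725.1, 30.8, 9.6, -90.0), (717.4, -10.0, 43.8, 12.4, 88.6)]
scene red lid [(567.7, 173.5, 106.5, 102.9, -3.6)] tag [(728.4, 163.8, 48.9, 21.2, 87.5), (521.8, 141.7, 42.9, 18.5, -23.7), (826.5, 550.4, 44.7, 31.1, -87.1), (812.8, 600.3, 43.4, 30.5, -87.8)]
scene yellow lid [(308.8, -440.5, 83.9, 79.2, -35.8), (536.3, -158.1, 108.5, 101.6, -11.8), (174.9, -319.8, 85.2, 78.8, -37.6)] tag [(704.8, -184.7, 48.6, 20.0, 85.0)]
scene green lid [(548.3, 14.8, 103.6, 97.5, -11.4)] tag [(716.9, -10.8, 43.9, 14.5, 87.9)]
```

Call:
apply_moves([
  [0,0,0,-0.003,0,0.02,0.41],
  [0,0,0,0,0,0.02,0.41],
  [0,0,0,0,0,0.02,0.41],
  [0,0,0,0,0,0.02,0.41],
  [0,0,0,0,0,0.018,0.41],
  [0,0,0,0,0,0,0.41],
  [0,0,0,-0.005,0,0,0.41],
  [0,0,0,-0.005,0,0,0.41],
])

```text
clock: 13.7
tcp_pos: [0.5546, 0.0904, 0.0161]
orientation: [2.29, 2.15, 0.002]
contact_force: [0.3, -0.8, 0.1]
grip_width: 0.0603
gripper_force: 0.0
```

```bash
python3 -c "from h import *; st()"
```

```text
t 13.7 uv [-168.5, 89.8] z 16.1 yawrel 90.04 tilt 0.06 F [ 0.3 -0.8  0.1] grip 60.3 0.0 q [ 0.12  0.64 -0.51  1.95  0.48  0.67 -0.75]
```

Call:
apply_moves([
  [0,0,0,-0.005,0,0,0.41],
  [0,0,0,-0.005,0,0,0.41],
  [0,0,0,-0.005,0,0,0.41],
  [0,0,0,-0.004,0,0,0.41],
  [0,0,0,-0.004,0,0,0.41],
  [0,0,0,-0.003,0,0,0.41],
  [0,0,0,0,0,0,0.41],
  [0,0,0,0,0,0,0.41],
])

```text
clock: 14.37
tcp_pos: [0.5526, 0.0637, 0.0159]
orientation: [2.292, 2.149, 0.001]
contact_force: [-2.2, 2.9, 5.9]
grip_width: 0.0601
gripper_force: 1.6
```

```bash
python3 -c "from h import *; st()"
```

```text
t 14.37 uv [-168.8, 63.1] z 15.9 yawrel 89.97 tilt 0.04 F [-2.2  2.9  5.9] grip 60.1 1.5624042528997961 q [ 0.16  0.63 -0.51  1.96  0.48  0.66 -0.71]
```

Call:
apply_moves([
  [0,0,0,-0.002,0,0,0.41],
  [0,0,0,-0.001,0,0,0.41],
  [0,0,0,0,0,0,0.41],
  [0,0,0,0,0,0,0.41],
  [0,0,0,0.01,0,0,0.41],
  [0,0,0,0.005,0,-0.02,0.41],
  [0,0,0,0,0,-0.04,0.41],
  [0,0,0,0,0,-0.035,0.41],
])

```text
clock: 15.03
tcp_pos: [0.5522, 0.0753, 0.1107]
orientation: [-2.29, -2.149, 0.004]
contact_force: [0.7, -0.6, 1.1]
grip_width: 0.06
gripper_force: 0.0
```

Call:
apply_moves([
  [0,0,0,-0.03,0,0,0.41],
  [0,0,0,-0.03,0,0,0.41],
  [0,0,0,-0.03,0,0,0.41],
  [0,0,0,-0.03,0,0,0.41],
  [0,0,0,-0.03,0,0,0.41],
  [0,0,0,0,0,0,0.41],
  [0,0,0,0,0,0,0.41],
  [0,0,0,0,0,0,0.41],
])

```text
clock: 15.7
tcp_pos: [0.5433, -0.074, 0.1102]
orientation: [-2.292, -2.148, 0.0]
contact_force: [0.2, 1.2, 0.2]
grip_width: 0.0602
gripper_force: 0.0
```

```bash
python3 -c "
from h import *
st(); look()" | grep -v 'top red'
```

```text
t 15.7 uv [-169.3, -75.0] z 110.2 yawrel 89.95 tilt 0.02 F [0.2 1.2 0.2] grip 60.2 0.0 q [ 0.47  0.48 -0.57  1.94  0.35  0.82 -0.35]
top yellow lid [(295.3, -437.7, 79.5, 68.3, -34.7)] tag [(509.0, -114.2, 55.9, 28.9, 28.0)]
top green lid [] tag [(717.9, -10.0, 43.8, 13.5, 88.6)]
scene red lid [(567.1, 173.6, 107.5, 103.0, -3.5)] tag [(727.4, 163.7, 48.3, 20.8, 85.0), (826.5, 550.4, 44.7, 31.0, -87.1), (812.8, 600.2, 43.3, 30.5, -87.8)]
scene yellow lid [(308.8, -440.7, 83.6, 78.9, -35.7), (536.2, -157.9, 108.7, 101.8, -11.7), (175.0, -319.5, 85.0, 79.6, -37.8)] tag [(705.1, -184.9, 48.3, 20.0, 86.1)]
scene green lid [(552.4, 1.0, 102.3, 96.9, -4.9)] tag [(717.3, -10.8, 43.7, 14.3, 89.1)]
```

Call:
apply_moves([
  [0,0,0,0,-0.002,0.02,0.41],
  [0,0,0,0,0,0.02,0.41],
  [0,0,0,0,0,0.02,0.41],
  [0,0,0,0,0,0.02,0.41],
  [0,0,0,0,0,0.016,0.41],
  [0,0,0,0,0,0,0.41],
  [0,0,0,-0.005,0,0,0.41],
  [0,0,0,-0.005,0,0,0.41],
])

```text
clock: 16.47
tcp_pos: [0.5416, -0.0831, 0.0152]
orientation: [2.289, 2.151, 0.002]
contact_force: [-0.9, -0.9, 0.4]
grip_width: 0.0601
gripper_force: 0.0
```

Call:
apply_moves([
  [0,0,0,-0.005,0,0,0.41],
  [0,0,0,-0.005,0,0,0.41],
  [0,0,0,-0.005,0,0,0.41],
  [0,0,0,-0.005,0,0,0.41],
  [0,0,0,-0.004,0,0,0.41],
  [0,0,0,-0.004,0,0,0.41],
  [0,0,0,0,0,0,0.41],
  [0,0,0,0,0,0,0.41],
])

```text
clock: 17.13
tcp_pos: [0.5391, -0.1127, 0.0143]
orientation: [2.292, 2.148, -0.001]
contact_force: [0.4, 0.1, -0.1]
grip_width: 0.0605
gripper_force: 0.0
```

```bash
python3 -c "from h import *; st()"
```

```text
t 17.13 uv [-171.0, -113.9] z 14.3 yawrel 89.93 tilt 0.04 F [ 0.4  0.1 -0.1] grip 60.5 0.0 q [ 0.47  0.63 -0.49  1.98  0.47  0.65 -0.38]
```

Call:
apply_moves([
  [0,0,0,-0.002,0,0,0.41],
  [0,0,0,0,0,0,0.41],
  [0,0,0,0,0,0,0.41],
  [0,0,0,0.01,0,0,0.41],
  [0,0,0,0.003,0,-0.02,0.41],
  [0,0,0,0,0,-0.04,0.41],
  [0,0,0,0,0,-0.04,0.41],
  [0,0,1,0,0,0,0.41],
])

```text
clock: 17.8
tcp_pos: [0.5442, -0.1, 0.121]
orientation: [2.394, 2.022, 0.011]
contact_force: [0.8, 0.1, -0.1]
grip_width: 0.0603
gripper_force: 0.0
```

Call:
apply_moves([
  [0,0,1,0,0,0,0.41],
  [0,0,1,0,0,0,0.41],
  [0,0,1,0,0,0,0.41],
  [0,0,1,0,0,0,0.41],
  [0,0,1,0,0,0,0.41],
  [0,0,1,0,0,0,0.41],
  [0,0,1,0,0,0,0.41],
  [0,0,1,0,0,0,0.41],
])

```text
clock: 18.47
tcp_pos: [0.5396, -0.1002, 0.1143]
orientation: [3.019, 0.867, -0.0]
contact_force: [0.2, 0.0, -0.7]
grip_width: 0.0598
gripper_force: 0.0
```

Call:
apply_moves([
  [0,0,1,0,0,0,0.41],
  [0,0,1,0,0,0,0.41],
  [0,0,1,0,0,0,0.41],
  [0,0,1,0,0,0,0.41],
  [0,0,1,0,0,0,0.41],
  [0,0,1,0,0,0,0.41],
  [0,0,0,-0.028,0.02,0,0.41],
  [0,0,0,-0.028,0.02,0,0.41],
])

```text
clock: 19.13
tcp_pos: [0.482, -0.1355, 0.1143]
orientation: [-3.14, 0.095, -0.002]
contact_force: [0.1, -1.1, -0.2]
grip_width: 0.0598
gripper_force: 0.0
```

Call:
apply_moves([
  [0,0,0,-0.028,0.02,0,0.41],
  [0,0,0,0,0.01,0,0.41],
  [0,0,0,0,0,0,0.41],
  [0,0,0,0,0,0,0.41],
  [0,0,0,0,0,0,0.41],
  [0,0,0,0,0,0,0.41],
  [0,0,0,0,0,0,0.41],
  [0,0,0,0,0,0,0.41],
])

```text
clock: 19.8
tcp_pos: [0.452, -0.1645, 0.1142]
orientation: [-3.14, 0.099, -0.0]
contact_force: [-0.6, -0.1, -0.2]
grip_width: 0.0602
gripper_force: 0.0
```

```bash
python3 -c "
from h import *
st(); look()" | grep -v red
```

```text
t 19.8 uv [-254.6, -171.1] z 114.2 yawrel 0.06 tilt 0.02 F [-0.6 -0.1 -0.2] grip 60.2 0.0 q [ 0.4   0.33 -0.21  2.1   0.1   0.72 -1.51]
top yellow lid [(298.1, -434.4, 79.5, 75.9, -35.5)] tag [(158.7, -352.6, 67.7, 29.1, -5.9), (558.3, -141.6, 52.3, 3.9, -2.4), (703.8, -184.6, 45.2, 13.5, -87.2)]
top green lid [(-29.0, -721.3, 105.6, 67.4, 26.8)] tag [(-85.4, -730.9, 34.9, 13.2, 71.3), (717.9, -10.0, 43.8, 13.5, 88.6)]
scene yellow lid [(308.8, -440.6, 83.7, 78.9, -35.8), (537.3, -174.4, 108.0, 102.0, -3.4), (174.8, -319.8, 85.0, 78.8, -37.6)] tag [(704.8, -184.8, 48.4, 20.0, 85.2)]
scene green lid [(552.3, 0.9, 102.3, 97.1, -4.6)] tag [(717.1, -10.8, 43.7, 14.5, 88.5)]
```

Call:
apply_moves([
  [0,0,0,0,0.004,0.02,0.41],
  [0,0,0,0,0,0.02,0.41],
  [0,0,0,0,0,0.02,0.41],
  [0,0,0,0,0,0.02,0.41],
  [0,0,0,0,0,0.02,0.41],
  [0,0,0,0,0,0,0.41],
  [0,0,0,0.008,0,0,0.41],
  [0,0,0,0.008,0,0,0.41],
])

```text
clock: 20.57
tcp_pos: [0.4681, -0.1705, 0.0151]
orientation: [3.14, -0.101, 0.001]
contact_force: [1.3, 0.4, 0.0]
grip_width: 0.0604
gripper_force: 0.0
```

Call:
apply_moves([
  [0,0,0,0.008,0,0,0.41],
  [0,0,0,0.008,0,0,0.41],
  [0,0,0,0.01,0,0,0.41],
  [0,0,0,0.012,0,0,0.41],
  [0,0,0,0.012,0,0,0.41],
  [0,0,0,0.012,0,0,0.41],
  [0,0,0,0.012,0,0,0.41],
  [0,0,0,0.01,0,0,0.41],
])

```text
clock: 21.23
tcp_pos: [0.5522, -0.1758, 0.0147]
orientation: [3.14, -0.101, 0.0]
contact_force: [-3.6, -0.3, 1.6]
grip_width: 0.0603
gripper_force: 0.0
```

```bash
python3 -c "
from h import *
st(); look()" | grep -v red
```

```text
t 21.23 uv [-153.9, -176.0] z 14.7 yawrel -0.03 tilt 0.02 F [-3.6 -0.3  1.6] grip 60.3 0.0 q [ 0.33  0.61 -0.16  1.92  0.16  0.62 -1.58]
top yellow lid [(298.1, -434.4, 79.5, 75.9, -35.5)] tag [(703.8, -184.6, 45.2, 13.5, -87.2)]
top green lid [] tag [(-86.5, -730.9, 34.8, 11.3, 78.8), (-4.4, -716.9, 61.5, 18.9, 88.1), (717.9, -10.0, 43.8, 13.5, 88.6)]
scene yellow lid [(308.9, -440.6, 83.6, 78.9, -35.7), (616.5, -179.2, 107.2, 101.6, -3.5), (174.8, -319.7, 85.4, 78.8, -37.6)] tag [(704.8, -184.7, 48.6, 20.0, 85.0)]
scene green lid [(552.4, 0.9, 102.4, 97.1, -4.6)] tag [(717.0, -10.8, 43.9, 14.5, 87.9)]
```

Call:
apply_moves([
  [0,0,0,0.006,0,0,0.41],
  [0,0,0,0.006,0,0,0.41],
  [0,0,0,0.005,0,0,0.41],
  [0,0,0,0.003,0,0,0.41],
  [0,0,0,0.003,0,0,0.41],
  [0,0,0,0.002,0,0,0.41],
  [0,0,0,0,0,0,0.41],
  [0,0,0,0,0,0,0.41],
])

```text
clock: 22.0
tcp_pos: [0.5764, -0.1774, 0.0144]
orientation: [3.14, -0.101, 0.002]
contact_force: [-1.8, 0.3, -0.4]
grip_width: 0.06
gripper_force: 0.0
```

Call:
apply_moves([
  [0,0,0,0.002,0,0,0.41],
  [0,0,0,0.001,0,0,0.41],
  [0,0,0,0,0,0,0.41],
  [0,0,0,0.001,0,0,0.41],
  [0,0,0,0,0,0,0.41],
  [0,0,0,0,0,0,0.41],
  [0,0,0,0,0,0,0.41],
  [0,0,0,0,0,0,0.41],
])

```text
clock: 22.67
tcp_pos: [0.5798, -0.1777, 0.0143]
orientation: [3.14, -0.101, 0.0]
contact_force: [-2.3, -0.1, 0.1]
grip_width: 0.0603
gripper_force: 0.0
```

```bash
python3 -c "
from h import *
st(); look()" | grep scene.yellow
```

```text
scene yellow lid [(308.8, -440.7, 83.6, 78.7, -35.7), (642.1, -180.8, 106.3, 101.5, -3.3), (174.8, -319.8, 85.0, 78.9, -37.6)] tag [(705.3, -184.8, 48.5, 19.0, 85.2)]
```

```bash
python3 -c "
from h import *
st()"
```

```text
t 22.77 uv [-126.1, -176.1] z 14.3 yawrel -0.03 tilt 0.01 F [-2.9 -0.6  0.3] grip 60.3 0.0 q [ 0.32  0.64 -0.16  1.86  0.16  0.65 -1.58]
```

Call:
apply_moves([
  [0,0,0,0.001,0,0,0.41],
  [0,0,0,0.001,0,0,0.41],
  [0,0,0,0.001,0,0,0.41],
  [0,0,0,0,0,0,0.41],
  [0,0,0,0,0,0,0.41],
  [0,0,0,0,0,0,0.41],
  [0,0,0,0,0,0,0.41],
  [0,0,0,0,0,0,0.41],
])

```text
clock: 23.43
tcp_pos: [0.5833, -0.1778, 0.0144]
orientation: [3.14, -0.101, 0.001]
contact_force: [-1.9, -0.1, -0.1]
grip_width: 0.0599
gripper_force: 0.0
```

Call:
apply_moves([
  [0,0,0,0.001,0,0,0.41],
  [0,0,0,0.001,0,0,0.41],
  [0,0,0,0,0,0,0.41],
  [0,0,0,0,0,0,0.41],
  [0,0,0,0,0,0,0.41],
  [0,0,0,0,0,0,0.41],
  [0,0,0,0,0,0,0.41],
  [0,0,0,0,0,0,0.41],
])

```text
clock: 24.1
tcp_pos: [0.5832, -0.1778, 0.0139]
orientation: [-3.14, 0.102, 0.005]
contact_force: [-5.7, 1.8, 2.2]
grip_width: 0.06
gripper_force: 0.0
```

```bash
python3 -c "
from h import *
st()"
```

```text
t 24.1 uv [-122.9, -176.1] z 13.9 yawrel -0.05 tilt 0.19 F [-5.7  1.8  2.2] grip 60.0 0.0 q [ 0.31  0.65 -0.16  1.85  0.16  0.66 -1.58]
```

Call:
apply_moves([
  [0,0,0,0.001,0,0,0.41],
  [0,0,0,0.001,0,0,0.41],
  [0,0,0,0,0,0,0.41],
  [0,0,0,-0.01,0,0,0.41],
  [0,0,0,-0.025,0,0,0.41],
  [0,0,0,-0.03,0,0,0.41],
  [0,0,0,-0.03,0,0,0.41],
  [0,0,0,-0.03,0,0,0.41],
])

```text
clock: 24.77
tcp_pos: [0.4619, -0.17, 0.0148]
orientation: [3.14, -0.101, 0.005]
contact_force: [-0.2, -0.2, -0.3]
grip_width: 0.06
gripper_force: 0.0
```

Call:
apply_moves([
  [0,0,0,0,-0.02,0,0.41],
  [0,0,0,0,-0.03,0,0.41],
  [0,0,0,0,-0.03,0,0.41],
  [0,0,0,0,-0.03,0,0.41],
  [0,0,0,0,-0.03,0,0.41],
  [0,0,0,0,-0.025,0,0.41],
  [0,0,0,0,-0.01,0,0.41],
  [0,0,0,0,0,0,0.41],
])

```text
clock: 25.43
tcp_pos: [0.4746, 0.0077, 0.0148]
orientation: [-3.139, 0.093, -0.004]
contact_force: [0.5, -0.2, 0.5]
grip_width: 0.06
gripper_force: 0.0
```

```bash
python3 -c "
from h import *
st(); look()" | grep -v red
```

```text
t 25.43 uv [-243.0, 2.2] z 14.8 yawrel 0.26 tilt 0.18 F [ 0.5 -0.2  0.5] grip 60.0 0.0 q [-0.02  0.5  -0.16  2.17  0.16  0.48 -1.93]
top yellow lid [(163.5, -311.9, 79.4, 75.5, -37.3), (298.1, -434.4, 79.5, 75.9, -35.5), (647.1, -180.5, 116.8, 98.5, -3.1)] tag [(610.8, -187.0, 53.0, 8.1, 88.7)]
top green lid [] tag [(717.9, -10.0, 43.8, 13.5, 88.6)]
scene yellow lid [(308.7, -440.7, 83.8, 79.0, -36.2), (655.9, -181.8, 128.3, 101.4, -3.8), (174.9, -319.8, 85.2, 78.8, -37.6)] tag []
scene green lid [(552.0, 0.9, 103.2, 97.1, -4.6)] tag [(717.0, -10.8, 43.9, 14.5, 88.1)]
```

Call:
apply_moves([
  [0,0,0,0.008,0.002,0,0.41],
  [0,0,0,0.008,0,0,0.41],
  [0,0,0,0.008,0,0,0.41],
  [0,0,0,0.01,0,0,0.41],
  [0,0,0,0.012,0,0,0.41],
  [0,0,0,0.012,0,0,0.41],
  [0,0,0,0.012,0,0,0.41],
  [0,0,0,0.012,0,0,0.41],
])

```text
clock: 26.2
tcp_pos: [0.5557, -0.0034, 0.0139]
orientation: [3.14, -0.102, -0.002]
contact_force: [-3.4, 1.4, 1.2]
grip_width: 0.0605
gripper_force: 0.0
```

Call:
apply_moves([
  [0,0,0,0.01,0,0,0.41],
  [0,0,0,0.008,0,0,0.41],
  [0,0,0,0.006,0,0,0.41],
  [0,0,0,0.003,0,0,0.41],
  [0,0,0,0.002,0,0,0.41],
  [0,0,0,0.001,0,0,0.41],
  [0,0,0,0,0,0,0.41],
  [0,0,0,0,0,0,0.41],
])

```text
clock: 26.87
tcp_pos: [0.585, -0.0046, 0.0144]
orientation: [3.14, -0.101, 0.0]
contact_force: [-1.1, 0.1, -0.5]
grip_width: 0.0604
gripper_force: 0.0
```

```bash
python3 -c "
from h import *
st(); look()" | grep -v red
```

```text
t 26.87 uv [-132.1, -3.0] z 14.4 yawrel -0.03 tilt 0.02 F [-1.1  0.1 -0.5] grip 60.4 0.0 q [ 0.02  0.62 -0.15  1.91  0.15  0.62 -1.87]
top yellow lid [(163.5, -311.9, 79.4, 75.5, -37.3), (298.1, -434.4, 79.5, 75.9, -35.5), (647.0, -180.5, 116.8, 98.5, -3.1)] tag [(610.7, -187.0, 53.0, 8.1, 88.7)]
top green lid [] tag []
scene yellow lid [(308.9, -440.6, 83.6, 78.9, -35.7), (655.9, -181.8, 128.3, 101.3, -3.8), (174.8, -319.8, 85.4, 78.9, -37.7)] tag []
scene green lid [(646.6, -2.8, 102.3, 97.1, -3.4)] tag [(717.3, -10.8, 43.9, 14.4, 89.3)]
```

Call:
apply_moves([
  [0,0,0,0.003,0,0,0.41],
  [0,0,0,0.003,0,0,0.41],
  [0,0,0,0.002,0,0,0.41],
  [0,0,0,0.001,0,0,0.41],
  [0,0,0,0.001,0,0,0.41],
  [0,0,0,0.001,0,0,0.41],
  [0,0,0,0.001,0,0,0.41],
  [0,0,0,0,0,0,0.41],
])

```text
clock: 27.63
tcp_pos: [0.5948, -0.0052, 0.0138]
orientation: [3.14, -0.101, -0.007]
contact_force: [-7.6, 1.1, 2.2]
grip_width: 0.06
gripper_force: 0.0
```

```bash
python3 -c "
from h import *
st()
f=grab_frame('top');h=cv2.cvtColor(f,cv2.COLOR_BGR2HSV); print(cv2.cvtColor(cv2.imread('top_raw.png'),cv2.COLOR_BGR2HSV)[165:180:5,275:292:4].tolist())
"
```

```text
t 27.63 uv [-122.2, -3.0] z 13.8 yawrel -0.03 tilt 0.25 F [-7.6  1.1  2.2] grip 60.0 0.0 q [ 0.02  0.63 -0.15  1.88  0.15  0.64 -1.86]
[[[64, 118, 225], [65, 119, 223], [64, 119, 223], [65, 120, 223], [65, 122, 224]], [[65, 118, 225], [64, 118, 225], [65, 120, 225], [65, 121, 224], [65, 121, 227]], [[64, 117, 225], [64, 117, 226], [65, 118, 225], [64, 118, 225], [65, 120, 226]]]
```

Call:
apply_moves([
  [0,0,0,0.001,0,0,0.41],
  [0,0,0,0,0,0,0.41],
  [0,0,0,-0.01,0,0,0.41],
  [0,0,0,-0.025,0,0,0.41],
  [0,0,0,-0.03,0,0,0.41],
  [0,0,0,-0.03,0,0,0.41],
  [0,0,0,-0.02,0,0,0.41],
  [0,0,0,0,-0.02,0,0.41],
])

```text
clock: 28.35
tcp_pos: [0.4795, 0.0178, 0.014]
orientation: [3.136, -0.108, -0.006]
contact_force: [-1.2, -0.4, 0.2]
grip_width: 0.0602
gripper_force: 0.0
```

Call:
apply_moves([
  [0,0,0,0,-0.03,0,0.41],
  [0,0,0,0,-0.03,0,0.41],
  [0,0,0,0,-0.03,0,0.41],
  [0,0,0,0,-0.03,0,0.41],
  [0,0,0,0,-0.025,0,0.41],
  [0,0,0,0,-0.01,0,0.41],
  [0,0,0,0,0,0,0.41],
  [0,0,0,0,0,0,0.41],
])

```text
clock: 29.02
tcp_pos: [0.4948, 0.176, 0.0144]
orientation: [3.14, -0.101, 0.001]
contact_force: [0.5, -1.3, 0.3]
grip_width: 0.06
gripper_force: 0.0
```

```bash
sed -i 's/(a,130,vmin)/(a,95 if col=="green" else 130,vmin)/' h.py; python3 -c "
from h import *
st(); look()"
```

```text
t 29.02 uv [-233.6, 171.5] z 14.4 yawrel -0.01 tilt 0.05 F [ 0.5 -1.3  0.3] grip 60.0 0.0 q [-0.35  0.55 -0.14  2.06  0.15  0.54 -2.23]
top red lid [] tag [(606.5, 133.0, 48.4, 24.8, 36.0), (617.0, 212.1, 32.3, 18.6, -56.6), (729.2, 165.2, 46.7, 20.9, 84.6), (772.3, 443.4, 35.9, 27.4, 14.9), (801.7, 607.4, 35.6, 33.1, 46.4), (821.6, 556.6, 37.0, 26.7, 27.1), (839.5, 435.5, 35.2, 27.6, -32.6)]
top yellow lid [(163.5, -311.9, 79.4, 75.5, -37.3), (298.1, -434.4, 79.5, 75.9, -35.5), (647.6, -180.5, 117.8, 98.5, -3.1)] tag [(610.8, -187.0, 53.0, 8.1, 88.7)]
top green lid [(660.9, -2.7, 118.5, 97.0, -4.3)] tag [(700.7, -565.8, 52.9, 17.2, -55.1)]
scene red lid [(567.2, 173.6, 107.3, 103.0, -3.6)] tag [(728.3, 163.9, 48.9, 21.2, 87.4), (826.5, 550.5, 44.7, 31.1, -87.4), (812.8, 600.2, 43.3, 30.5, -87.8)]
scene yellow lid [(308.8, -440.7, 83.7, 79.0, -35.8), (656.0, -181.8, 128.2, 101.3, -3.7), (174.9, -319.7, 85.0, 78.8, -37.7)] tag []
scene green lid [(656.6, -3.2, 104.9, 99.6, -3.9)] tag [(637.4, -530.4, 44.8, 23.1, -12.2), (716.8, -10.3, 47.0, 17.3, 86.4)]
```

Call:
apply_moves([
  [0,0,0,0.004,-0.003,0,0.41],
  [0,0,0,0.008,0,0,0.41],
  [0,0,0,0.008,0,0,0.41],
  [0,0,0,0.01,0,0,0.41],
  [0,0,0,0.012,0,0,0.41],
  [0,0,0,0.012,0,0,0.41],
  [0,0,0,0.012,0,0,0.41],
  [0,0,0,0.012,0,0,0.41],
])

```text
clock: 29.78
tcp_pos: [0.5736, 0.174, 0.0141]
orientation: [3.14, -0.102, -0.001]
contact_force: [-2.4, 0.0, 0.7]
grip_width: 0.0605
gripper_force: 0.0
```

Call:
apply_moves([
  [0,0,0,0.01,0,0,0.41],
  [0,0,0,0.008,0,0,0.41],
  [0,0,0,0.006,0,0,0.41],
  [0,0,0,0.003,0,0,0.41],
  [0,0,0,0.002,0,0,0.41],
  [0,0,0,0.001,0,0,0.41],
  [0,0,0,0,0,0,0.41],
  [0,0,0,0,0,0,0.41],
])

```text
clock: 30.45
tcp_pos: [0.6024, 0.1727, 0.0143]
orientation: [-3.14, 0.101, -0.0]
contact_force: [-0.3, 1.1, -0.3]
grip_width: 0.06
gripper_force: 0.0
```

```bash
python3 -c "
from h import *
st(); look()" | grep -E 't |red'
```

```text
t 30.45 uv [-126.0, 175.0] z 14.3 yawrel -0.02 tilt 0.01 F [-0.3  1.1 -0.3] grip 60.0 0.0 q [-0.27  0.67 -0.14  1.81  0.14  0.68 -2.13]
top red lid [] tag [(772.3, 443.4, 35.9, 27.4, 14.9), (801.6, 607.4, 35.6, 33.1, 46.4), (821.7, 556.4, 37.0, 27.1, 27.1), (839.5, 435.4, 35.1, 28.0, -33.9)]
scene red lid [(663.8, 168.3, 105.9, 103.2, -3.5)] tag [(728.8, 163.7, 48.8, 19.6, 86.1), (828.2, 551.3, 41.1, 33.8, 73.6), (812.7, 600.1, 43.2, 30.7, -89.2)]
```

Call:
apply_moves([
  [0,0,0,0.001,0,0,0.41],
  [0,0,0,0.001,0,0,0.41],
  [0,0,0,0.001,0,0,0.41],
  [0,0,0,0.001,0,0,0.41],
  [0,0,0,0.001,0,0,0.41],
  [0,0,0,0.001,0,0,0.41],
  [0,0,0,0,0,0,0.41],
  [0,0,0,0,0,0,0.41],
])

```text
clock: 31.22
tcp_pos: [0.6069, 0.1726, 0.0138]
orientation: [3.14, -0.101, -0.005]
contact_force: [-6.7, 1.5, 2.2]
grip_width: 0.0605
gripper_force: 0.0
```

```bash
python3 -c "
from h import *
st()"
```

```text
t 31.22 uv [-121.6, 175.2] z 13.8 yawrel -0.02 tilt 0.17 F [-6.7  1.5  2.2] grip 60.5 0.0 q [-0.27  0.67 -0.14  1.8   0.14  0.68 -2.13]
```

Call:
apply_moves([
  [0,0,0,0.001,0,0,0.41],
  [0,0,0,0,0,0,0.41],
  [0,0,0,-0.01,0,0,0.41],
  [0,0,0,-0.02,0,-0.02,0.41],
  [0,0,0,0,0,-0.04,0.41],
  [0,0,0,0,0,-0.04,0.41],
  [0,0,-1,0,0,0,0.41],
  [0,0,-1,0,0,0,0.41],
])

```text
clock: 31.88
tcp_pos: [0.5822, 0.1749, 0.118]
orientation: [-3.131, -0.234, -0.013]
contact_force: [-0.5, 0.5, -0.7]
grip_width: 0.0602
gripper_force: 0.0
```

Call:
apply_moves([
  [0,0,-1,0,0,0,0.41],
  [0,0,-1,0,0,0,0.41],
  [0,0,-1,0,0,0,0.41],
  [0,0,-1,0,0,0,0.41],
  [0,0,-1,0,0,0,0.41],
  [0,0,-1,0,0,0,0.41],
  [0,0,-1,0,0,0,0.41],
  [0,0,-1,0,0,0,0.41],
])

```text
clock: 32.55
tcp_pos: [0.5802, 0.1739, 0.1146]
orientation: [2.766, 1.489, 0.003]
contact_force: [0.9, 0.4, 0.1]
grip_width: 0.0602
gripper_force: 0.0
```

Call:
apply_moves([
  [0,0,-1,0,0,0,0.41],
  [0,0,-1,0,0,0,0.41],
  [0,0,-1,0,0,0,0.41],
  [0,0,-1,0,0,0,0.41],
  [0,0,-1,0,0,0,0.41],
  [0,0,0,-0.028,0.026,0,0.41],
  [0,0,0,-0.028,0.026,0,0.41],
  [0,0,0,-0.028,0.026,0,0.41],
])

```text
clock: 33.22
tcp_pos: [0.6533, 0.0843, 0.1148]
orientation: [2.289, 2.149, 0.003]
contact_force: [1.3, -0.0, 0.7]
grip_width: 0.0604
gripper_force: 0.0
```

```bash
python3 -c "
from h import *
st();look()"|grep -E 't |lid \[\('
```

```text
t 33.22 uv [-69.6, 90.1] z 114.8 yawrel 90.05 tilt 0.14 F [ 1.3 -0.   0.7] grip 60.4 0.0 q [ 0.13  0.62 -0.51  1.67  0.36  0.94 -0.57]
top red lid [(672.9, 169.2, 120.6, 98.8, -2.9)] tag [(772.3, 443.4, 35.9, 27.4, 14.9), (801.6, 607.4, 35.6, 33.1, 46.4), (821.6, 556.6, 37.0, 26.7, 27.1), (839.5, 435.4, 35.1, 28.0, -33.9)]
top yellow lid [(163.3, -311.6, 78.8, 75.5, -36.9), (298.1, -434.4, 79.5, 75.9, -35.5), (646.8, -181.5, 115.9, 98.3, -1.3)] tag [(609.3, -185.9, 55.0, 9.1, 88.7)]
scene yellow lid [(308.6, -440.6, 83.9, 78.9, -36.0), (655.9, -181.8, 128.3, 101.3, -3.8), (174.8, -319.7, 85.0, 78.8, -37.6)] tag []
scene green lid [(656.9, -3.4, 103.9, 99.5, -3.5)] tag [(637.3, -530.5, 45.4, 22.9, -10.8), (716.8, -10.4, 47.0, 17.3, 86.8)]
```

Call:
apply_moves([
  [0,0,0,0,0.002,0.02,0.41],
  [0,0,0,0,0,0.02,0.41],
  [0,0,0,0,0,0.02,0.41],
  [0,0,0,0,0,0.02,0.41],
  [0,0,0,0,0,0.018,0.41],
  [0,0,0,-0.008,0,0,0.41],
  [0,0,0,-0.008,0,0,0.41],
  [0,0,0,0,0,0,0.41],
])

```text
clock: 33.98
tcp_pos: [0.6538, 0.0659, 0.0172]
orientation: [2.293, 2.144, -0.0]
contact_force: [1.7, -1.1, 0.8]
grip_width: 0.0602
gripper_force: 0.0
```

Call:
apply_moves([
  [0,0,0,-0.002,0,0,0.41],
  [0,0,0,-0.002,0,0,0.41],
  [0,0,0,-0.002,0,0,0.41],
  [0,0,0,-0.002,0,0,0.41],
  [0,0,0,-0.002,0,0,0.41],
  [0,0,0,-0.002,0,0,0.41],
  [0,0,0,0,0,0,0.41],
  [0,0,0,0,0,0,0.41],
])

```text
clock: 34.65
tcp_pos: [0.6522, 0.0571, 0.0164]
orientation: [2.292, 2.149, -0.0]
contact_force: [-0.0, 0.5, 0.4]
grip_width: 0.0604
gripper_force: 0.0
```

```bash
python3 -c "
from h import *
st();look()"|grep -E 't |green'
```

```text
t 34.65 uv [-69.0, 62.8] z 16.4 yawrel 89.96 tilt 0.01 F [-0.   0.5  0.4] grip 60.4 0.0 q [ 0.14  0.74 -0.46  1.72  0.43  0.78 -0.59]
top green lid [] tag [(-5.4, -717.1, 53.0, 16.5, -85.9), (628.2, 19.9, 48.5, 33.0, 82.1)]
scene green lid [(656.8, -4.0, 104.4, 98.3, -3.7)] tag [(637.2, -530.5, 45.3, 23.7, -11.8), (716.8, -10.4, 46.9, 17.3, 86.4)]
```

Call:
apply_moves([
  [0,0,0,-0.001,0,0,0.41],
  [0,0,0,-0.001,0,0,0.41],
  [0,0,0,-0.001,0,0,0.41],
  [0,0,0,0,0,0,0.41],
  [0,0,0,0,0,0,0.41],
  [0,0,0,0,0,0,0.41],
  [0,0,0,0,0,0,0.41],
  [0,0,0,0,0,0,0.41],
])

```text
clock: 35.42
tcp_pos: [0.6519, 0.0544, 0.0163]
orientation: [-2.292, -2.149, -0.0]
contact_force: [-0.4, 3.5, 0.4]
grip_width: 0.0602
gripper_force: 1.6
```

```bash
python3 -c "
from h import *
st();look()"|grep -E 't |green'
```

```text
t 35.42 uv [-69.0, 60.2] z 16.3 yawrel 89.98 tilt 0.01 F [-0.4  3.5  0.4] grip 60.2 1.5730337798595428 q [ 0.14  0.74 -0.46  1.72  0.43  0.78 -0.59]
top green lid [] tag [(-60.7, -730.6, 34.9, 8.8, 86.4), (628.3, 17.1, 48.5, 34.5, 82.7), (663.0, -585.1, 62.7, 31.0, -75.9), (696.8, -565.2, 49.7, 31.7, -23.4)]
scene green lid [(656.5, -6.4, 104.3, 98.2, -3.6)] tag [(637.5, -530.3, 45.1, 23.9, -12.9), (716.8, -10.4, 46.9, 17.3, 86.4)]
```

Call:
apply_moves([
  [0,0,0,0.012,0,0,0.41],
  [0,0,0,0.005,0,-0.02,0.41],
  [0,0,0,0,0,-0.04,0.41],
  [0,0,0,0,0,-0.04,0.41],
  [0,0,0,0,-0.04,0,0.41],
  [0,0,0,0,-0.04,0,0.41],
  [0,0,0,0,-0.04,0,0.41],
  [0,0,0,0,-0.035,0,0.41],
])

```text
clock: 36.18
tcp_pos: [0.4959, 0.0809, 0.1163]
orientation: [2.292, 2.148, -0.002]
contact_force: [0.0, -1.0, -0.5]
grip_width: 0.0602
gripper_force: 0.0
```

```bash
python3 - <<'E'
from h import *
st();look()
f=grab_frame('scene'); cv2.imwrite('pics/s4.png',cv2.resize(f[125:325,200:370],(510,600),interpolation=cv2.INTER_CUBIC))
f=grab_frame('top'); cv2.imwrite('pics/t4.png',cv2.resize(f[110:200,150:360],(800,343),interpolation=cv2.INTER_CUBIC))
E
```

```text
t 36.18 uv [-226.4, 76.6] z 116.3 yawrel 89.95 tilt 0.08 F [ 0.  -1.  -0.5] grip 60.2 0.0 q [ 0.19  0.41 -0.57  2.04  0.31  0.78 -0.64]
top red lid [(672.8, 168.4, 119.8, 99.0, -4.1)] tag [(772.3, 443.4, 35.9, 27.4, 14.9), (801.6, 607.4, 35.6, 33.1, 46.4), (821.6, 556.6, 37.0, 26.7, 27.1), (839.4, 435.4, 35.2, 27.3, -32.6)]
top yellow lid [(163.3, -311.6, 78.8, 75.5, -36.9), (298.1, -434.4, 79.5, 75.9, -35.5), (647.1, -180.5, 116.8, 98.5, -3.1)] tag [(610.7, -187.0, 53.0, 8.1, 88.7)]
top green lid [(661.5, -5.0, 117.0, 96.7, -4.0)] tag []
scene red lid [(679.4, 167.8, 128.6, 103.2, -3.4)] tag [(826.5, 550.4, 44.7, 31.1, -87.1), (812.6, 600.1, 43.2, 30.5, -89.2)]
scene yellow lid [(308.8, -440.6, 83.7, 79.2, -35.8), (655.9, -181.8, 128.3, 101.2, -3.7), (174.8, -319.8, 85.0, 78.9, -37.6)] tag []
scene green lid [(656.3, -5.8, 104.9, 99.7, -3.6)] tag [(637.1, -530.3, 45.4, 24.1, -11.8), (716.8, -10.4, 46.9, 17.3, 86.4)]
```

View pics/s4.png

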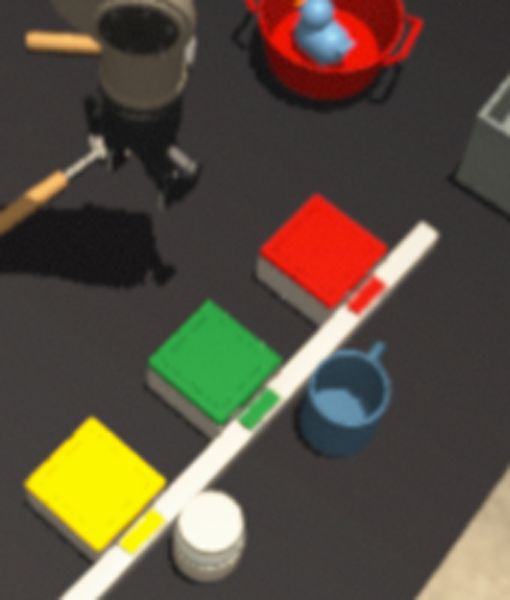

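View pics/t4.png

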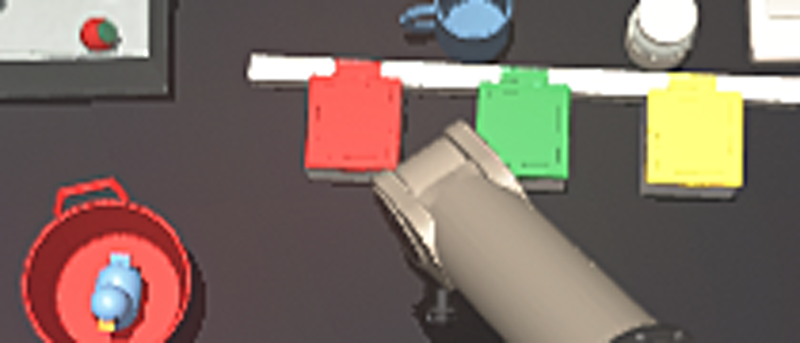

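The row looks straight: red, green and yellow sit against the rail under their tags at scene-crop (365,295), (258,408) and (142,530). The duck is upright in the basin. I'll check numerically that each tub is flush.

```bash
python3 - <<'E'
from h import *
for cam in('top','scene'):
    f=grab_frame(cam)
    for col,v0 in(('red',175),('green',0),('yellow',-175)):
        for c in blobs(cam,col,f):
            P=at_z(cam,c,.06)[:,:2]*1000; d=P-C; u,v=d@ex,d@ey
            if np.ptp(u)<90 or abs(v.mean()-v0)>30 or abs(u.mean()+60)>40: continue
            fr=[np.round(u[np.abs(v-v0-k)<8].min(),1) for k in(-30,0,30)]
            m=(u<-35)&(u>-90); print(cam,col,'front u',fr,'v edges',np.round([v[m&(v<v0)].mean()-v0,v[m&(v>v0)].mean()-v0],1))
E
```

```text
top red front u [np.float64(-113.8), np.float64(-115.5), np.float64(-113.3)] v edges [-47.5  48.2]
top green front u [np.float64(-114.0), np.float64(-113.5), np.float64(-91.2)] v edges [-45.7  42.4]
top yellow front u [np.float64(-114.9), np.float64(-117.4), np.float64(-114.7)] v edges [-43.6  46.6]
scene red front u [np.float64(-112.8), np.float64(-112.8), np.float64(-113.3)] v edges [-51.1  50.8]
scene green front u [np.float64(-112.7), np.float64(-112.8), np.float64(-112.8)] v edges [-48.9  49.5]
scene yellow front u [np.float64(-114.2), np.float64(-113.8), np.float64(-114.0)] v edges [-50.3  49.9]
```

All three tubs are flush and square, within about 1 mm. The arm is clear, so I'm handing in.

```bash
python3 -c "
from h import *
print(order.hand_in())"
```

```text
the job is handed in; nothing more can be done
None
```

The job is handed in at about 36 s of the 72 s limit: the duck is in the red basin, and the red, green and yellow tubs measure flush and square against the rail, each within about 1 mm of its tag's centre; I saw no sign that the other things moved.

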